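# Open the purged dry box and hold its door wide

## Task

Open the small dry box so that I can put the spare objective away: squeeze the yellow seal catch on its roof and let go, so that the door springs out onto its safety catch and vents; then squeeze the red lever of the door handle against the black grip and swing the door past its half-open check until it stands about square to the front of the box. The door pulls itself back, so finish while still gripping the squeezed handle and holding the door wide; do not move or tip the bottles, the staining jar or the objective case standing around.

Things in the scene. Friction and masses are not known exactly. Their poses are not given: they have to be found in the camera images.
- dry_box: Small white dry box with clear walls for microscope optics, fixed; 170 deep (x), 200 wide (y), roof 180 mm high. Origin under its centre; own -x is the front, +y the door's hinge side, z up. Closed door: 14 mm thick, front face at x = -101, top at z = 178. On the roof near its free edge (y -92 to -73, x back to -50) lies a steel strap of the door, 13 mm high.
- seal_grip (a point): Grip point of the seal catch, from above, fingers closing along the box's y. Two upright tabs 8 mm thick (y), 32 long (x), tops 16 mm above this point, roof 30 below. Black tab (+y side) fixed; yellow tab (-y side) slides to +y. Point is midway between their outer faces when squeezed (21 mm over both; 32 released: yellow face then 21.5 mm from the point, black 10.5). Axes as dry_box.
- seal_catch (a joint): Travel of the yellow tab and its bolt, m: 0 released (springs back), 0.011 squeezed to its stop; 4 to 10 N. Past about 0.007 the bolt frees the door's lug and a sprung buffer pushes the door out about 0.1 rad onto the safety bolt; the seal bolt cannot catch again when the tab is let go.
- handle_grip (a point): Grip point of the door handle, from above, fingers closing along the door's width (own y); moves and turns with the door. Two upright paddles 10 mm thick (y), 22 mm to the front (-x) and 25 to the back of the point, 23 above, 37 below. Black (+y) fixed to the door; red lever (-y) slides to +y. Point is midway between outer faces when squeezed (25 mm over both; 36 released: red face 23.5 off).
- safety_lever (a joint): Travel of the red lever and the safety bolt, m: 0 released (springs back), 0.011 squeezed to its stop; 4 to 10 N. The bolt clears its keeper past about 0.008; squeezing while the seal catch holds frees nothing. The steel keeper stands on the box's -y side at the front, its top 62 mm below handle_grip.
- door_hinge (a point): Point on the door's vertical hinge line at the height of handle_grip; fixed to the box, axes as dry_box. In the door's axes handle_grip lies 36 mm to -x and 168.5 mm to -y of it.
- dry_door (a joint): Door angle, rad: 0 sealed, about 0.1 on the safety catch, 1.57 square to the front, 1.75 stop. Opens clockwise from above, free edge towards the robot. A closer pulls it shut (about 1.5 N at the handle when wide); between 0.15 and 1.05 a sprung roller rides over a hump, peak near 0.6, about 4 N at the handle. Let go beyond, it drifts back to rest on the hump near 1.1.
- spare_objective: Clear case with a black base holding a spare objective, 39 mm wide, 54 mm high, loose on the worktop, origin under its centre. To be left alone.
- violet_bottle: Violet dropper bottle with a black bulb, 34 mm wide, 107 mm high, loose, origin under its centre. To be left alone.
- red_bottle: Red dropper bottle with a black bulb, 34 mm wide, 107 mm high, loose, origin under its centre. To be left alone.
- staining_jar: Clear staining jar with a white lid and purple filling, 56 mm wide, 104 mm high, loose, origin under its centre. To be left alone.

How it is judged:
By the outcome, as a careful person would: the job done as asked, in the order asked, and still so for the second after the job is handed in, while the arm keeps its last pose, push and grip.
It also fails if it takes over 40 s, if anything falls off the work surface, if the arm or the gripper's body presses on something with over 40 N, if the wrist force passes 120 N, or if a joint passes its speed limit or range.

## Robot

A 6-joint arm with a two-finger parallel gripper is mounted at the origin on a cart in front of the work surface, level with it; the furniture and walls round the work are solid. World frame = base frame: x ahead of the robot, y to its left, z up, the work surface at z = 0. Lengths are in m, angles in rad, forces in N, time in s.
With the tool pointing down it reaches from about 0.35 to 0.85 m from the base axis. Payload 8.1 kg.
Tool frame: the origin (TCP) lies at the very end of the fingers, on their centre line; the grasp point (between the pads) lies 19 mm behind it; z points along the fingers, y is the line along which they close (so a half turn about z gives the same grasp; the last joint's range is limited). The gripper opens to 93 mm and grips with 3 to 60 N. Pads are 15 mm wide; open, the fingers measure 128 mm over their backs; the gripper's body (75 mm by 188 mm) begins 65 mm behind the grasp point.
Start: joints at [-1.37, 0.13, 1.488, -0, 1.523, -0.085], TCP at [0.169, -0.576, 0.219] pointing down, gripper open.
Joint ranges: [-2.96, 2.96], [-0.89, 2.26], [0.02, 2.5], [-1.34, 4.48], [0, 2.73], [-2.66, 2.66]. Speed limits (rad/s): [2.39, 2.39, 2.79, 3.14, 3.14, 3.14].

## Interface

Orientations are given as a rotation vector (axis times angle).
In Python, from plant import monitor, eyes, ticket gives the robot as it stands.
- The arm moves only by the tool arm_command, never from a script. Its argument "deltas" is a list that holds one entry, the list of rows, each a list of 6 numbers: the shift along the world's x, y, z in cm, then the turn, a rotation vector about the world's x, y, z in degrees. In form: [[[tx, ty, tz, rx, ry, rz], ...]]. A call has 1 to 12 rows; each row shifts and turns the commanded pose from where the row before left it; what a row does not reach is not made up. A row lasts 1/12 s, in which the tool goes at most 41.7 mm and 7.16 degrees, less where a joint would pass 70% of its speed; a pose out of reach is approached as far as the arm can. A call is refused whole if a number of a shift passes 4.17 or a number of a turn 7.16, either way. A call with a gripper value outside its range is refused whole. "gripper" is the opening, from -1 (shut) to 1 (fully open), set as the call begins (left out, the last holds). The fingers move at their own pace and stop on an object; "squeeze" is the grip in N (left out, the last holds). Time passes only in rows, so rows that do not move let the fingers close. It gives the time, the measured TCP pose, the force, the opening and the grip force at its end, in the units of the state.
- monitor.read_state(): the state, without advancing time (a new reading comes with each control period).
- eyes.read_camera(name): name is "side" or "top" or "wrist"; returns the picture (420x560x3 uint8, blue, green, red); there is no depth.
- eyes.camera_model(name): a dict with "fx", "fy", "cx", "cy" (pixels), "rvec" (rotation vector, rad) and "tvec" (3), from world to camera coordinates, as OpenCV has them. Camera axes: x right, y down, z forward; pixel columns grow to the right and rows downward; lengths in m; the calibration is good to about 2 mm. The wrist camera is an equidistant fisheye: a pixel r from the principal point sees the ray r / f radians off the axis. A picture is of the moment at which its call begins: read the wrist's pose just before it. camera_model takes no time and is no camera call; for the wrist camera it gives the pose at the moment of the call.
- ticket.close_job(): hands the job in; it is judged then, once.
The state is a dict: "t": time; "q": joint angles; "dq": joint speeds; "joint_torque": joint torques, N m; "tool_pos": TCP position; "orientation": TCP orientation; "force": force on the tool from outside, world axes, zero at the start; "wrist_torque": the same for the moment, N m; "opening": finger opening in m; "gripper_force": force on a finger pad.
Only numpy, scipy, OpenCV 4.12 (cv2) and the standard library are available. Lean on these libraries where they do the work, as an engineer would, in place of code of your own. Each camera call takes 0.05 s, during which the arm holds its last target. There are 200 camera calls.

## Working session

There is one attempt and no reset: what is moved stays moved. The work goes in short steps, Python scripts to look and compute and a tool call to move; the robot and the scene stay as the last step left them, time stands still between calls to the robot, and variables do not carry over. Pictures are saved under pics/ and viewed, at most 10 in all, crops included, and the job is handed in when it is done.

Besides the shell and the picture viewer there is one more tool, called after "Emit:" by a JSON object that holds its "method" and its "body", one argument or row to a line. arm_command: Moves the arm, as the interface text tells. Its arguments: {"type":"object","properties":{"deltas":{"type":"array"},"gripper":{"type":"number"},"squeeze":{"type":"number"}},"required":["deltas"]}

```bash
mkdir -p pics; python3 - <<'E'
from plant import monitor, eyes
import cv2
for n in ("top","side"):
    cv2.imwrite(f"pics/{n}0.png",eyes.read_camera(n)); print(n,eyes.camera_model(n))
s=monitor.read_state(); print(s["t"],s["tool_pos"],s["orientation"],s["opening"])
E
```

```text
top {'fx': 424.8357363520976, 'fy': 424.8357363520976, 'cx': 280.55195710654226, 'cy': 213.1113877448013, 'rvec': array([ 2.15633948, -2.18224176,  0.11029115]), 'tvec': array([0.15588161, 0.59983685, 1.48538552])}
side {'fx': 453.4100317441058, 'fy': 453.4100317441058, 'cx': 270.19056063371715, 'cy': 208.65947114263872, 'rvec': array([ 2.32155634, -0.31330498,  0.1152809 ]), 'tvec': array([-0.52500023,  0.33924138,  1.17396554])}
0.1 [ 0.16906917 -0.5751662   0.21772624] [-3.10797034e+00 -4.47160939e-01  1.81090583e-04] 0.09299621482995452
```

View pics/top0.png

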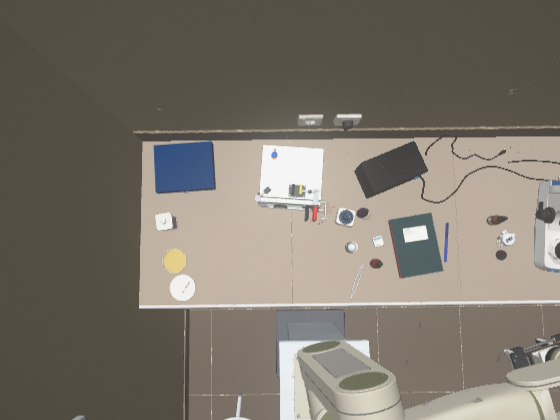

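View pics/side0.png

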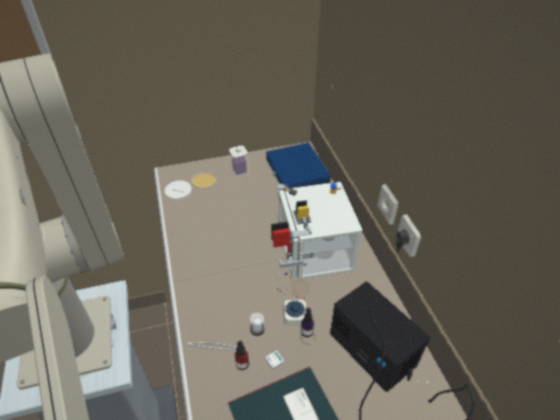

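The top view shows the box at about (292,175), its catch at (297,190) and the handle at (311,212). The side view has the yellow tab at (303,210) and the red lever at (281,240). I'll enlarge both.

```bash
cat > h.py <<'E'
import numpy as np, cv2
from plant import monitor, eyes
def ray(n,uv,m=None):
    m=m or eyes.camera_model(n); R=cv2.Rodrigues(m["rvec"])[0]
    d=np.array([(uv[0]-m["cx"])/m["fx"],(uv[1]-m["cy"])/m["fy"],1.])
    if n=="wrist":
        r=np.hypot(d[0],d[1]); d=np.array([d[0]/r*np.sin(r),d[1]/r*np.sin(r),np.cos(r)])
    return -R.T@m["tvec"], R.T@d
def onz(n,uv,z,m=None):
    c,d=ray(n,uv,m); return c+d*(z-c[2])/d[2]
def tri(a,b):
    (c,d),(e,f)=a,b
    s=np.linalg.lstsq(np.stack([d,-f],1),e-c,rcond=None)[0]
    p,q=c+s[0]*d,e+s[1]*f
    return (p+q)/2,np.linalg.norm(p-q)
E
python3 - <<'E'
import cv2, numpy as np
a=cv2.imread("pics/top0.png")[130:270,240:400]; b=cv2.imread("pics/side0.png")[150:300,220:380]
a=cv2.resize(a,None,fx=5,fy=5,interpolation=cv2.INTER_CUBIC)[:600]
cv2.imwrite("pics/c1.png",cv2.resize(cv2.imread("pics/top0.png")[135:255,240:400],None,fx=5,fy=5,interpolation=cv2.INTER_CUBIC))
cv2.imwrite("pics/c2.png",cv2.resize(cv2.imread("pics/side0.png")[170:290,230:390],None,fx=5,fy=5,interpolation=cv2.INTER_CUBIC))
E
```

```text
(no output)
```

View pics/c1.png

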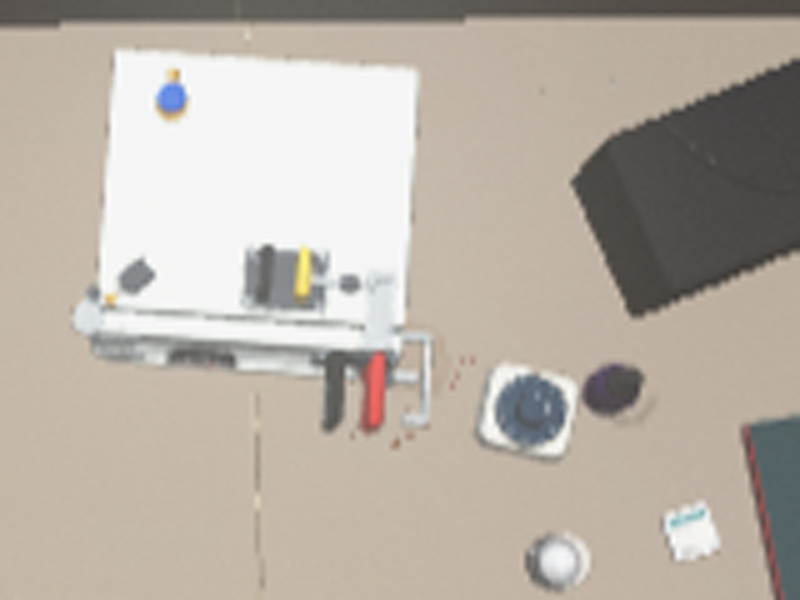

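View pics/c2.png

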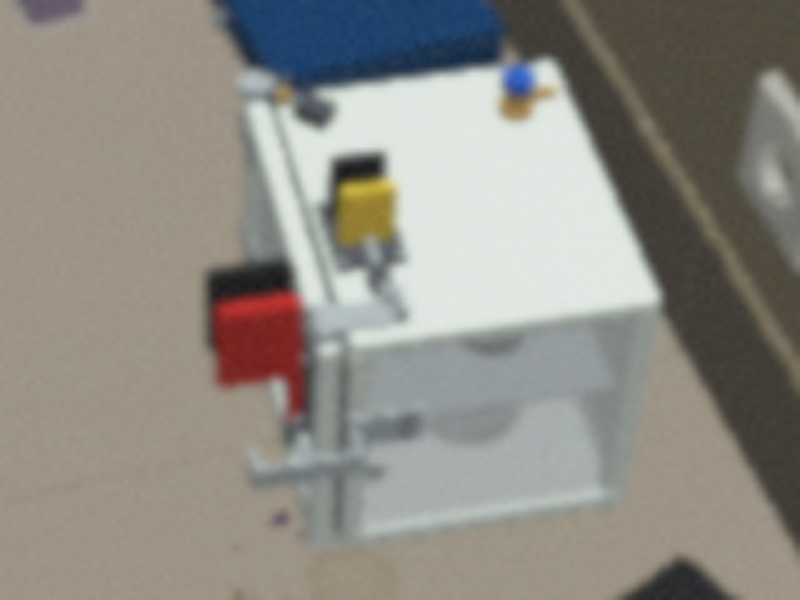

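```bash
python3 - <<'E'
from h import *
T=lambda u,v:(240+u/5-.4,135+v/5-.4); S=lambda u,v:(230+u/5-.4,170+v/5-.4)
top,side=cv2.imread("pics/top0.png"),cv2.imread("pics/side0.png")
P={k:onz("top",T(*p),.18) for k,p in dict(BL=(117,50),BR=(417,70),FL=(104,305),FR=(404,330)).items()}
for k,p in P.items(): print(k,p.round(4))
for a,b in (("BL","BR"),("BL","FL"),("FL","FR"),("BR","FR")): d=P[b]-P[a]; print(a,b,np.linalg.norm(d).round(4),np.degrees(np.arctan2(d[1],d[0])).round(1))
print("side BR",tri(ray("top",T(417,70)),ray("side",S(658,297))),"BL",tri(ray("top",T(117,50)),ray("side",S(555,60))))
for n,im in (("top",top),("side",side)):
    h=cv2.cvtColor(im,cv2.COLOR_BGR2HSV)
    for c,lo,hi in (("yel",(18,120,90),(35,255,255)),("red",(0,140,90),(8,255,255))):
        m=cv2.inRange(h,lo,hi); nn,_,st,ce=cv2.connectedComponentsWithStats(m)
        for i in range(1,nn):
            if st[i,4]>12: print(n,c,st[i],ce[i].round(2),"z.226",onz(n,ce[i],.226).round(4))
for k,p in dict(obj=(555,560),jarq=(527,410),viol=(625,385)).items(): print(k,onz("top",T(*p),.05).round(3),onz("top",T(*p),.1).round(3))
# handle tops: red tip/back in top view, triangulated with side top edge
print("red front top",tri(ray("top",T(373,428)),ray("side",S(215,300))),"red back top",tri(ray("top",T(377,355)),ray("side",S(300,293))))
print("hinge pin",tri(ray("top",T(87,318)),ray("side",S(257,83))))
print("black tip front",tri(ray("top",T(332,428)),ray("side",S(208,270))))
print("yel top",tri(ray("top",T(304,272)),ray("side",S(368,182))))
E
```

```text
BL [0.8122 0.2035 0.18  ]
BR [0.7965 0.0077 0.18  ]
FL [0.644  0.2132 0.18  ]
FR [0.6254 0.0199 0.18  ]
BL BR 0.1964 -94.6
BL FL 0.1684 176.7
FL FR 0.1942 -95.5
BR FR 0.1715 175.9
side BR (array([0.79661659, 0.00767459, 0.18008049]), np.float64(0.00034599389061572614)) BL (array([0.81408789, 0.20320297, 0.17864304]), np.float64(0.0030832294249609777))
top red [314 207   3  13  32] [314.84 212.53] z.226 [0.5823 0.0423 0.226 ]
side yel [297 205  11  14 121] [302.08 211.08] z.226 [0.6517 0.0702 0.226 ]
side red [273 228  17  21 280] [281.28 237.04] z.226 [ 0.5742 -0.0029  0.226 ]
side red [242 354   5   5  15] [244.8  356.13] z.226 [ 0.4177 -0.2873  0.226 ]
obj [ 0.479 -0.095  0.05 ] [ 0.478 -0.086  0.1  ]
jarq [ 0.585 -0.078  0.05 ] [ 0.58 -0.07  0.1 ]
viol [ 0.601 -0.147  0.05 ] [ 0.596 -0.137  0.1  ]
red front top (array([0.56211404, 0.04304719, 0.20875807]), np.float64(0.004558255431914653)) red back top (array([0.60761205, 0.03943872, 0.2048129 ]), np.float64(0.002313649497686954))
hinge pin (array([0.63679022, 0.22356282, 0.18604357]), np.float64(0.003892696789034789))
black tip front (array([0.5639642 , 0.06836793, 0.20484059]), np.float64(0.007003960469577916))
yel top (array([0.65801928, 0.08571944, 0.22801877]), np.float64(0.0032993096382786923))
```

Emit:
{"method": "arm_command", "body": {
  "deltas": [
    [[2.0,2.8,0.5,0,0,6.6],[2.0,2.8,0.5,0,0,6.6],[2.0,2.8,0.5,0,0,6.6],[2.0,2.8,0.5,0,0,6.6],[2.0,2.8,0.5,0,0,6.6],[2.0,2.8,0.5,0,0,6.6],[2.0,2.8,0.5,0,0,6.6],[2.0,2.8,0.5,0,0,6.6],[2.0,2.8,0.5,0,0,6.6],[2.0,2.8,0.5,0,0,6.6],[2.0,2.8,0.5,0,0,6.6],[2.0,2.8,0.5,0,0,6.6]]
  ],
  "gripper": 0.1,
  "squeeze": 20
}}

```text
t: 1.1
tool_pos: [0.4097, -0.238, 0.2786]
orientation: [-2.104, -2.332, -0.0]
force: [0.5, -0.6, -0.6]
opening: 0.0511
gripper_force: 0.0
```

Emit:
{"method": "arm_command", "body": {
  "deltas": [
    [[2.0,2.8,0.2,0,0,6.6],[2.0,2.8,0.2,0,0,6.6],[2.0,2.8,0.2,0,0,6.6],[2.0,2.8,0.2,0,0,6.6],[2.0,2.8,0.2,0,0,6.6],[2.0,2.8,0.2,0,0,6.6],[2.0,2.8,0.2,0,0,6.6],[2.0,2.8,0.2,0,0,6.6],[2.0,2.8,0.2,0,0,6.6],[2.0,2.8,0.2,0,0,6.6],[2.0,2.8,0.2,0,0,6.6],[1,1,0,0,0,6.6]]
  ]
}}

```text
t: 2.1
tool_pos: [0.6402, 0.0823, 0.2999]
orientation: [-0.13, -3.138, -0.002]
force: [0.3, -0.5, 0.5]
opening: 0.0514
gripper_force: 0.0
```

```bash
python3 - <<'E'
from h import *
import pickle
s=monitor.read_state(); m=eyes.camera_model("wrist"); im=eyes.read_camera("wrist"); cv2.imwrite("pics/w1.png",im); pickle.dump(m,open("w1.pkl","wb"))
R=cv2.Rodrigues(s["orientation"])[0]
print(s["t"],s["tool_pos"],R.round(3),s["q"].round(2) if hasattr(s["q"],"round") else s["q"],s["opening"],m)
E
```

```text
2.1 [0.64021907 0.08231938 0.29986454] [[-0.997  0.083 -0.001]
 [ 0.083  0.997  0.001]
 [ 0.001  0.001 -1.   ]] [ 0.05  0.24  1.22  0.    1.68 -1.44] 0.051424120801216416 {'fx': 325.19226210127806, 'fy': 325.19226210127806, 'cx': 281.0913624562071, 'cy': 205.319385658954, 'rvec': array([-2.14263703, -1.9711725 , -0.29215719]), 'tvec': array([-0.13422029, -0.66101527,  0.28620559])}
```

View pics/w1.png

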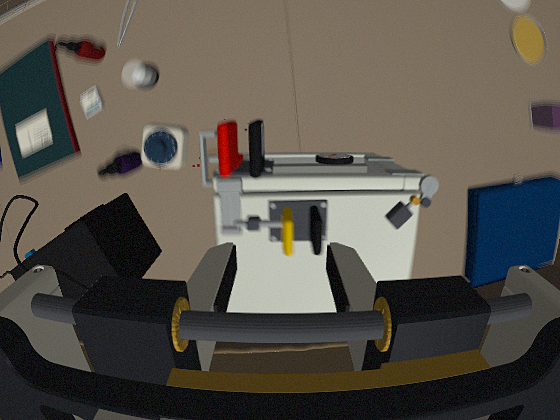

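The wrist view shows the yellow tab at about (288,230), its black partner at (317,230), the red lever at (228,148) and the black grip at (256,148). The fingers straddle with room to spare. I'll enlarge it to get the tops exactly.

```bash
python3 - <<'E'
import cv2
im=cv2.imread("pics/w1.png")[110:260,195:395]
cv2.imwrite("pics/w1c.png",cv2.resize(im,None,fx=4,fy=4,interpolation=cv2.INTER_CUBIC))
E
```

```text
(no output)
```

View pics/w1c.png

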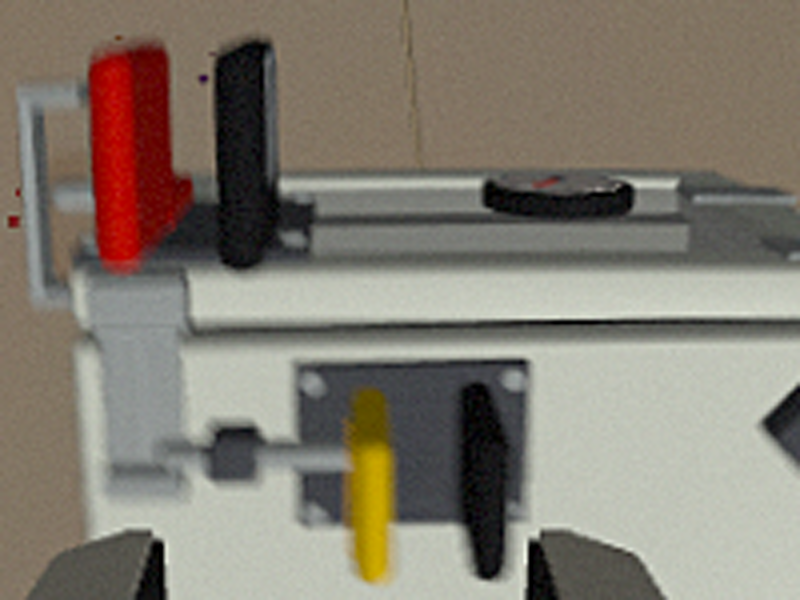

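```bash
python3 - <<'E'
from h import *
import pickle
m=pickle.load(open("w1.pkl","rb")); print("cam",ray("wrist",(281.2,205),m)[0].round(3))
W=lambda u,v:(195+u/4-.375,110+v/4-.375); T=lambda u,v:(240+u/5-.4,135+v/5-.4)
for k,w,z,t in (("yelF",(370,450),.226,(305,292)),("yelB",(372,580),.226,(304,250)),("blkF",(480,450),.226,(264,298)),("blkB",(489,578),.226,(266,250)),
  ("redF",(112,48),.207,(373,428)),("redB",(120,268),.207,(377,355)),("hblF",(240,45),.207,(332,428)),("hblB",(242,264),.207,(335,355))):
    r=ray("wrist",W(*w),m); print(k,onz("wrist",W(*w),z,m).round(4),onz("top",T(*t),z).round(4),tri(r,ray("top",T(*t))))
for k,a,b,z in (("roof front edge",(192,350),(790,338),.18),("door back edge",(200,330),(790,318),.178)):
    p,q=onz("wrist",W(*a),z,m),onz("wrist",W(*b),z,m); d=q-p; print(k,p.round(4),q.round(4),"yaw",np.degrees(np.arctan2(-d[0],d[1])))
E
```

```text
cam [0.559 0.088 0.465]
yelF [0.6453 0.0855 0.226 ] [0.6441 0.0855 0.226 ] (array([0.64325563, 0.08566976, 0.23166223]), np.float64(0.0002833533488634131))
yelB [0.6734 0.0837 0.226 ] [0.6706 0.0857 0.226 ] (array([0.669345  , 0.08498887, 0.23420562]), np.float64(0.002261447745220155))
blkF [0.6472 0.107  0.226 ] [0.6406 0.1112 0.226 ] (array([0.63979237, 0.10867129, 0.24177759]), np.float64(0.006628272231024434))
blkB [0.6751 0.1075 0.226 ] [0.6709 0.1095 0.226 ] (array([0.66981666, 0.10825238, 0.23569119]), np.float64(0.0032378431315369465))
redF [0.5639 0.0409 0.207 ] [0.56   0.0433 0.207 ] (array([0.56201092, 0.04193988, 0.20567041]), np.float64(0.004491603346183274))
redB [0.6087 0.0374 0.207 ] [0.6062 0.0398 0.207 ] (array([0.60354981, 0.04209373, 0.23199859]), np.float64(0.0007464438431936565))
hblF [0.566  0.0664 0.207 ] [0.5603 0.0691 0.207 ] (array([0.5670457 , 0.06272397, 0.13678708]), np.float64(0.004460485626220467))
hblB [0.6101 0.0625 0.207 ] [0.6065 0.0663 0.207 ] (array([0.59942837, 0.06894369, 0.26317118]), np.float64(0.0019988468334851514))
roof front edge [0.6344 0.0464 0.18  ] [0.6428 0.1862 0.18  ] yaw -3.4605543231878877
door back edge [0.6303 0.0485 0.178 ] [0.6385 0.1869 0.178 ] yaw -3.3752899287751963
```

Emit:
{"method": "arm_command", "body": {
  "deltas": [
    [[0.9,1.0,-0.6,0,0,0.7],[1.0,1.0,-0.6,0,0,0],[0,0,-2,0,0,0],[0,0,-2,0,0,0],[0,0,-2,0,0,0],[0,0,-1.5,0,0,0],[0,0,-1,0,0,0],[0,0,-0.5,0,0,0],[0,0,0,0,0,0]]
  ]
}}

```text
t: 2.9
tool_pos: [0.6573, 0.098, 0.1971]
orientation: [-0.125, -3.137, 0.001]
force: [-0.6, -0.3, -0.1]
opening: 0.0511
gripper_force: 0.0
```

Emit:
{"method": "arm_command", "body": {
  "deltas": [
    [[0,0,0,0,0,0],[0,0,0,0,0,0],[0,0,0,0,0,0],[0,0,0,0,0,0],[0,0,0,0,0,0],[0,0,0,0,0,0],[0,0,0,0,0,0],[0,0,0,0,0,0]]
  ],
  "gripper": -1,
  "squeeze": 18
}}

```text
t: 3.57
tool_pos: [0.6593, 0.1026, 0.2001]
orientation: [0.12, 3.136, 0.009]
force: [3.9, 15.4, 1.3]
opening: 0.0207
gripper_force: 18.0
```

Emit:
{"method": "arm_command", "body": {
  "deltas": [
    [[0,0,0,0,0,0],[0,0,0,0,0,0],[0,0,0,0,0,0],[0,0,0,0,0,0],[0,0,0,0,0,0]]
  ],
  "gripper": 0.1
}}

```text
t: 3.98
tool_pos: [0.6579, 0.0983, 0.1983]
orientation: [-0.124, -3.138, -0.0]
force: [-0.8, 0.4, -0.3]
opening: 0.0483
gripper_force: 0.0
```

Emit:
{"method": "arm_command", "body": {
  "deltas": [
    [[0,0,1.0,0,0,0],[0,0,2,0,0,0],[0,0,3,0,0,0],[0,0,3,0,0,0],[-1,0,1,0,0,0],[-1,-1,0,0,0,0],[0,0,0,0,0,0],[0,0,0,0,0,0]]
  ]
}}

```text
t: 4.65
tool_pos: [0.6381, 0.0882, 0.2993]
orientation: [0.125, 3.139, 0.0]
force: [-0.5, 0.3, -0.1]
opening: 0.0512
gripper_force: 0.0
```

```bash
python3 - <<'E'
from h import *
import pickle
s=monitor.read_state(); m=eyes.camera_model("wrist"); im=eyes.read_camera("wrist"); cv2.imwrite("pics/w2.png",im); pickle.dump(m,open("w2.pkl","wb"))
print(s["t"],s["tool_pos"],s["orientation"])
cv2.imwrite("pics/w2c.png",cv2.resize(im[90:240,195:395],None,fx=4,fy=4,interpolation=cv2.INTER_CUBIC))
E
```

```text
4.65 [0.6381036  0.08817421 0.29929335] [1.25078462e-01 3.13853135e+00 4.10410189e-04]
```

View pics/w2c.png

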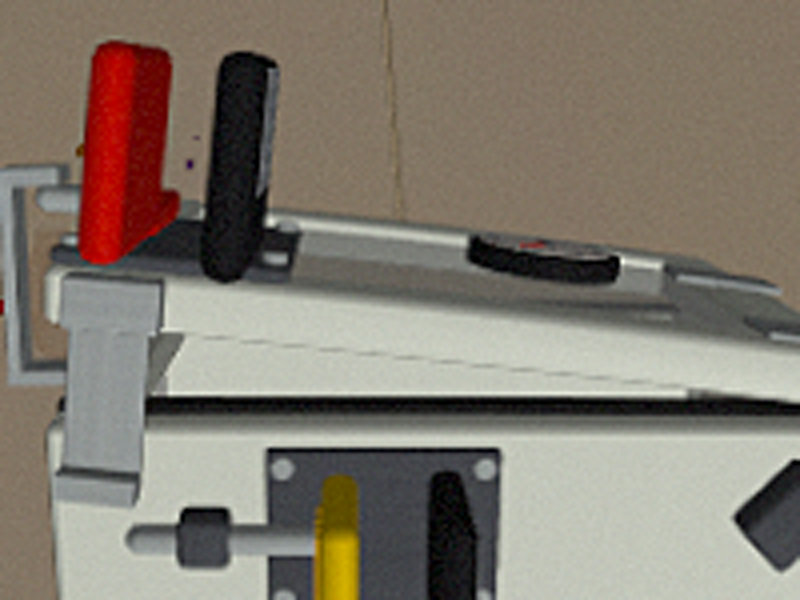

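The door has sprung out about 0.1 rad onto the safety catch: the gap shows, and the strap is clear of the bolt. The red lever runs (112,50)–(102,258) and the black grip (245,60)–(222,275) in the crop.

```bash
python3 - <<'E'
from h import *
import pickle
m=pickle.load(open("w2.pkl","rb")); z=.207
W=lambda u,v:(195+u/4-.375,90+v/4-.375)
p={k:onz("wrist",W(*w),z,m)[:2] for k,w in dict(rF=(114,46),rB=(101,260),bF=(246,56),bB=(222,278)).items()}
for k in p: print(k,p[k].round(4))
for a,b in (("rF","rB"),("bF","bB")): d=p[b]-p[a]; print(np.linalg.norm(d).round(4),"yaw",np.degrees(np.arctan2(d[1],d[0])).round(2))
r=(p["rF"]+p["rB"])/2; b=(p["bF"]+p["bB"])/2; print("mid red",r,"black",b,"sep",np.linalg.norm(r-b))
Rz=lambda a:np.array([[np.cos(a),-np.sin(a)],[np.sin(a),np.cos(a)]])
y=np.radians(-4.0); 
R=Rz(y-.1)
g1=r+R@[-.0,.0185]+R@[.0015-.0,0]*-1*-1*0; g2=b+R@[0,-.0075]
print("grip est (mid of paddle, +1.5mm back of point)",g1,g2)
g=(g1+g2)/2+R@[-.0015,0]*-1*-1
h=g-R@[-.036,-.1685]; print("hinge",h)
hs=np.array([.6365,.2245]); 
for a in (0,.1,1.57): print(a,"grip from hinge .6365,.2245",hs+Rz(y-a)@[-.036,-.1685])
E
```

```text
rF [0.5457 0.0486]
rB [0.5883 0.0414]
bF [0.5505 0.0744]
bB [0.5942 0.0655]
0.0432 yaw -9.54
0.0447 yaw -11.43
mid red [0.56697813 0.04497883] black [0.57235216 0.06996485] sep 0.025557411461157385
grip est (mid of paddle, +1.5mm back of point) [0.5701046  0.06321273] [0.57108467 0.06257273]
hinge [0.6330746  0.22313865]
0 grip from hinge .6365,.2245 [0.58883373 0.05892169]
0.1 grip from hinge .6365,.2245 [0.57254161 0.06450758]
1.57 grip from hinge .6365,.2245 [0.47088379 0.2720344 ]
```

Emit:
{"method": "arm_command", "body": {
  "deltas": [
    [[-2.3,-0.9,0,0,0,-2.7],[-2.3,-0.8,0,0,0,-2.7],[-2.2,-0.8,-0.4,0,0,0],[0,0,-2,0,0,0],[0,0,-3,0,0,0],[0,0,-3,0,0,0],[0,0,-2,0,0,0],[0,0,-1.5,0,0,0],[0,0,-1,0,0,0],[0,0,-0.5,0,0,0],[0,0,0,0,0,0]]
  ],
  "gripper": 0.25
}}

```text
t: 5.62
tool_pos: [0.5696, 0.0635, 0.1632]
orientation: [-0.271, -3.127, 0.0]
force: [-0.0, 0.2, 0.2]
opening: 0.0582
gripper_force: 0.0
```

Emit:
{"method": "arm_command", "body": {
  "deltas": [
    [[0,0,0,0,0,0],[0,0,0,0,0,0],[0,0,0,0,0,0],[0,0,0,0,0,0],[0,0,0,0,0,0],[0,0,0,0,0,0],[0,0,0,0,0,0],[0,0,0,0,0,0]]
  ],
  "gripper": -1,
  "squeeze": 35
}}

```text
t: 6.28
tool_pos: [0.5711, 0.0632, 0.1661]
orientation: [0.272, 3.127, -0.0]
force: [-0.2, -0.9, 5.6]
opening: 0.0245
gripper_force: 35.0
```

```bash
python3 - <<'E'
import numpy as np
h=np.array([.6355,.2235]); g=np.array([.5705,.0632]); v=g-h; v*=.1723/np.linalg.norm(v)
p0=g*100
P=[]; acc=np.zeros(2)
for i in range(1,25):
    a=np.radians(-3.5*i); q=100*(np.array([[np.cos(a),-np.sin(a)],[np.sin(a),np.cos(a)]])@v-v)
    d=(q-acc).round(2); acc+=d; P.append([float(d[0]),float(d[1]),0,0,0,-3.5])
print(P[:12]);print(P[12:]); print(acc)
E
```

```text
[[-0.96, 0.43, 0, 0, 0, -3.5], [-0.94, 0.48, 0, 0, 0, -3.5], [-0.9, 0.54, 0, 0, 0, -3.5], [-0.87, 0.59, 0, 0, 0, -3.5], [-0.83, 0.65, 0, 0, 0, -3.5], [-0.79, 0.69, 0, 0, 0, -3.5], [-0.75, 0.74, 0, 0, 0, -3.5], [-0.7, 0.79, 0, 0, 0, -3.5], [-0.65, 0.83, 0, 0, 0, -3.5], [-0.6, 0.86, 0, 0, 0, -3.5], [-0.54, 0.9, 0, 0, 0, -3.5], [-0.49, 0.93, 0, 0, 0, -3.5]]
[[-0.43, 0.96, 0, 0, 0, -3.5], [-0.37, 0.99, 0, 0, 0, -3.5], [-0.31, 1.0, 0, 0, 0, -3.5], [-0.25, 1.03, 0, 0, 0, -3.5], [-0.19, 1.03, 0, 0, 0, -3.5], [-0.12, 1.05, 0, 0, 0, -3.5], [-0.06, 1.05, 0, 0, 0, -3.5], [0.01, 1.05, 0, 0, 0, -3.5], [0.07, 1.05, 0, 0, 0, -3.5], [0.13, 1.04, 0, 0, 0, -3.5], [0.2, 1.04, 0, 0, 0, -3.5], [0.26, 1.02, 0, 0, 0, -3.5]]
[-10.08  20.74]
```

Emit:
{"method": "arm_command", "body": {
  "deltas": [
    [[-0.96,0.43,0,0,0,-3.5],[-0.94,0.48,0,0,0,-3.5],[-0.9,0.54,0,0,0,-3.5],[-0.87,0.59,0,0,0,-3.5],[-0.83,0.65,0,0,0,-3.5],[0,0,0,0,0,0]]
  ]
}}

```text
t: 6.78
tool_pos: [0.5256, 0.0909, 0.1661]
orientation: [0.749, 3.048, 0.001]
force: [2.9, -1.5, 2.8]
opening: 0.0246
gripper_force: 35.1
```

Emit:
{"method": "arm_command", "body": {
  "deltas": [
    [[-0.79,0.69,0,0,0,-3.5],[-0.75,0.74,0,0,0,-3.5],[-0.7,0.79,0,0,0,-3.5],[-0.65,0.83,0,0,0,-3.5],[-0.6,0.86,0,0,0,-3.5],[-0.54,0.9,0,0,0,-3.5],[-0.49,0.93,0,0,0,-3.5],[0,0,0,0,0,0]]
  ]
}}

```text
t: 7.45
tool_pos: [0.4804, 0.1492, 0.1659]
orientation: [1.377, 2.822, 0.003]
force: [0.1, 1.4, 6.3]
opening: 0.0246
gripper_force: 35.1
```

Emit:
{"method": "arm_command", "body": {
  "deltas": [
    [[-0.43,0.96,0,0,0,-3.5],[-0.37,0.99,0,0,0,-3.5],[-0.31,1.0,0,0,0,-3.5],[-0.25,1.03,0,0,0,-3.5],[-0.19,1.03,0,0,0,-3.5],[-0.12,1.05,0,0,0,-3.5],[-0.06,1.05,0,0,0,-3.5],[0,0,0,0,0,0]]
  ]
}}

```text
t: 8.12
tool_pos: [0.4644, 0.2197, 0.166]
orientation: [1.944, 2.464, 0.004]
force: [6.7, -3.2, 5.4]
opening: 0.0246
gripper_force: 35.1
```

Emit:
{"method": "arm_command", "body": {
  "deltas": [
    [[0.01,1.05,0,0,0,-3.5],[0.07,1.05,0,0,0,-3.5],[0.13,1.04,0,0,0,-3.5],[0.2,1.04,0,0,0,-3.5],[0.26,1.02,0,0,0,-3.5],[0,0,0,0,0,0],[0,0,0,0,0,0],[0,0,0,0,0,0]]
  ]
}}

```text
t: 8.78
tool_pos: [0.4712, 0.2701, 0.166]
orientation: [2.294, 2.143, 0.003]
force: [5.5, -4.9, 7.1]
opening: 0.0244
gripper_force: 35.0
```

```bash
python3 - <<'E'
from h import *
s=monitor.read_state(); g=np.array(s["tool_pos"][:2]); v=g-[.6355,.2235]
th=lambda w:np.arctan2(w[1],w[0])
o=s["orientation"]; print(g,s["force"],"r",np.hypot(*v),"tool yaw",np.degrees(2*np.arctan2(o[1],o[0]))-180,"door from hinge",np.radians(-4)-((th(v)-th([-.036,-.1685]))), s["opening"])
cv2.imwrite("pics/t3.png",cv2.resize(eyes.read_camera("top")[135:255,200:360],None,fx=5,fy=5,interpolation=cv2.INTER_CUBIC))
E
```

```text
[0.47115259 0.27012506] [ 5.53303209 -4.88565973  7.06660108] r 0.17083315799266813 tool yaw -93.88404310142423 door from hinge -4.7162527284415185 0.02435214574861804
```

View pics/t3.png

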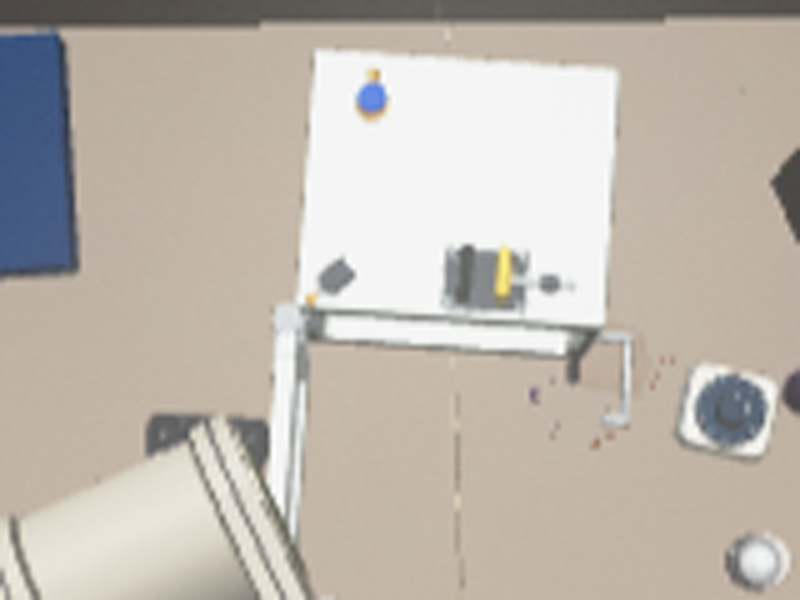

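The top view shows the door standing square to the front, running from (288,320) down to (285,540), still held by the gripper with the handle squeezed. The door angle works out to about 1.57 rad, and the neighbouring items have not moved. I'm handing in.

```bash
python3 -c "
from plant import ticket; print(ticket.close_job())"
```

```text
the job is handed in; nothing more can be done
None
```

The dry box is open and handed in: I released the seal catch, then swung the door past its check to about 1.57 rad, and the arm is still holding it there with the handle squeezed; the last top view showed nothing standing nearby had moved.

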